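Unlock the sloping print case and slide its cover open

TASK

Unlock the grey sloping case: pull the black spring collar straight back along its own axis, turn it clockwise (looking at its outer end) and let it settle so that it stays parked out by itself. Then slide the green cover by its handle along its rails, away from the lock, all the way to its stop, and leave the collar parked and the other things on and around the case where they are.

Things in the scene. Friction and masses are not known exactly. Their poses are not given: they have to be found in the camera images.
- collar_grip (a point): middle of the black ribbed lock collar, a round sleeve 36 mm across, 42 mm long, free all round, with a white index line. The point lies on its axis, 24 mm above its lower and 18 mm below its outer end, and moves with it. z: along the axis, outward (the way to pull), leaning 28 degrees from vertical to the case's front. x turns with the collar; at home it points up the slope.
- barrel: steel barrel and aluminium bracket that carry the collar, fixed on the case. Origin on the collar's axis at the slope's surface; x up the slope, y along the rails, the way the cover opens, z out of the slope. The bracket is 50 mm wide, reaches 24 mm up-slope and 56 mm down-slope from the axis, top at z = 30 mm; at home the collar's lower end is at z = 32 mm. A red band on the barrel shows when the collar is out.
- bolt (a joint): how far collar and bolt are pulled out along the axis (m): 0 = home, bolt through the hole in the cover; 0.023 = end stop. A spring pulls it home with 5 N at 0 to 11 N at the stop. It turns only while out 0.017 or more; turned past the ridge and let go, it drops onto a ledge at about 0.0135 and stays there by itself (parked), the bolt clear of the cover.
- collar (a joint): turn of the collar (rad): 0 at home (play 0.1), growing clockwise as seen looking at the collar's outer end. The ridge before the ledge lies at 0.5; parked is anywhere from about 0.9 to the stop at 1.4. On the bracket a green line marks 0 and a red line 1.2. Turning takes under 0.1 N m.
- cover_handle (a point): middle of the aluminium fin on the cover, its handle: 14 mm thick (along y), 60 mm long up the slope, 40 mm high above the cover's face. The point lies 24 mm above the cover's face, 16 mm below the fin's top, and moves with the cover. y: the way the cover slides open (along the rails); x: up the slope; z: out of the slope, 28 degrees from vertical.
- cover (a joint): how far the green cover is slid open (m): 0 = shut, 0.165 = fully open at its stop. About 2 N of friction; it stays where it is left. It cannot move while the bolt is home (1.6 mm of play).
- case: grey case fixed to the desk, 270 mm deep, 360 wide; origin at desk height below the slope's middle, x to its back, y along the rails (the way the cover opens), z up. The slope (250 mm long, middle 110 mm high) falls to the case's front (-x), usually the robot's left, rising at 28 degrees; the cover (175 x 150 mm, face 10 mm above the slope) runs on it between two 16 mm high rails. Flat top at the back, 164 mm high. Handle 97 mm up-slope of the lock.
- weight: brass paperweight, 52 mm wide, 45 mm high, standing on the flat top of the case; the point is the centre of its underside
- loupe: black loupe, 42 mm wide, 40 mm high, standing on the flat top of the case; centre of its underside
- tape: ring of tan tape, 90 mm wide, 25 mm high, lying on the desk behind the case's back; centre of its underside
- glue: white glue jar with blue cap, 60 mm wide, 85 mm high, behind the case's back; centre of its underside
- mug: blue mug, 76 mm wide, 90 mm high, behind the case's back; centre of its underside
- ruler: flat metal rule, 200 x 30 x 5 mm, lying on the desk along the foot of the slope; centre of its underside
- brush: brush, 180 mm long, lying on the desk beyond the rule; its origin lies on the desk under its middle

How it is judged (in metres and radians):
On the way, in this order (a step that is already met when the one before it is completed fails the run):
1. the collar is parked: pulled out, turned onto its ledge, let go and staying out by itself, with the cover still shut (value of joint bolt between 0.0115 and 0.0165 m and value of joint collar above 0.8 rad and contact force between collar and the fingers below 0.3 N and value of joint cover below 0.01 m), for 0.2 s.
2. the cover is slid open to its stop (value of joint cover above 0.155 m), for 0.2 s.
At the end, for the whole second after the job is handed in: the collar rests parked on its ledge (out by 11.5 to 16.5 mm, turned by more than 0.8 rad), the cover is open to within 10 mm of its stop and at rest, and nothing is held (value of joint bolt between 0.0115 and 0.0165 m and value of joint collar above 0.8 rad and value of joint cover above 0.155 m and velocity of joint cover between -0.01 and 0.01 m/s); the robot touches nothing.
It fails at once if a thing standing on or around the case (paperweight, loupe, tape, glue jar, mug, rule, brush) is moved by more than 30 mm (distance of any of weight, loupe, tape, glue, mug, ruler, brush from where it was at the start of the episode above 0.03 m).
It also fails if it takes over 43 s, if anything falls off the work surface, if the arm or the gripper's body presses on something with over 40 N, if the wrist force passes 120 N, or if a joint passes its speed limit or range.

ROBOT

A 7-joint arm with a two-finger parallel gripper is mounted at the origin on the work surface. World frame = base frame: x ahead of the robot, y to its left, z up, the work surface at z = 0. Lengths are in mm, angles in rad, forces in N, time in s.
With the tool pointing down it reaches from about 400 to 900 mm from the base axis. Payload 5.6 kg.
Tool frame: the origin (TCP) lies midway between the tips of the shut fingers; the grasp point (between the pads) lies 19 mm behind it; x points along the fingers, y is the direction in which the jaws open and shut, and the axes are right-handed (so a half turn about x gives the same grasp; the last joint's range is limited). The gripper opens to 92 mm and grips with 3 to 60 N. Pads are 20 mm wide; open, the fingers measure 128 mm over their backs; the gripper's body (75 mm by 189 mm) begins 69 mm behind the grasp point.
Start: joints at [-1.282, 0.468, -0.012, 1.603, 0.006, 1.071, -0.056], TCP at [211.776, 614.541, 214.592] pointing down, gripper open.
Joint ranges: [-2.53, 2.53], [-0.31, 2.02], [-1.57, 1.55], [0.28, 2.44], [-1.29, 4.43], [0.15, 1.84], [-2.92, 2.92]. Speed limits (rad/s): [2.57, 2.57, 3.14, 3.14, 3.14, 3.14, 3.14].

INTERFACE

Orientations are given as a rotation vector (axis times angle).
In Python, from cell import robot, grip, kin, viewer gives the robot as it stands. Calls block until the motion is done:
- robot.movep(position, orientation): joint-space move of the TCP to a pose.
- robot.servo_line(position, feed=150, rotation=None): straight line of the TCP; rotation=None keeps the orientation; feed is the mean speed in mm/s.
- robot.goto_joints(angles): joint-space move.
- grip(opening, newtons=None): opening from 0.0 (shut) to 1.0 (fully open); newtons is the grip in N (None keeps the last); returns when the fingers have stopped.
- robot.hold(seconds).
- kin.ik(position, orientation): joint angles nearest the present ones, or None.
- robot.observe(): the state.
- viewer.read_camera(name): name is "scene" or "top" or "wrist"; returns the picture (400x640x3 uint8, red, green, blue); there is no depth.
- viewer.camera_info(name): a dict with "camera_matrix" (3x3 intrinsics, pixels), "R" (3x3) and "t" (3): a world point X has camera coordinates R X + t. Camera axes: x right, y down, z forward; pixel columns grow to the right and rows downward; lengths in mm; the calibration is good to about 2 mm. The wrist camera is an equidistant fisheye: a pixel r from the principal point sees the ray r / f radians off the axis. A picture is of the moment at which its call begins: read the wrist's pose just before it. camera_info takes no time and is no camera call; for the wrist camera it gives the pose at the moment of the call.
A pose or a line that the arm cannot do raises robot.IKError and nothing moves.
- robot.job_done(): hands the job in, once; it reports no verdict.
Trained networks look in the newest picture that a camera, given by its name, has taken for a name from the list of things; names that differ only in an ending like _2 or _b are one class to them, and where a whole thing is asked for, a point or a joint stands for the part that bears it (a point fixed in the world has none). Each returns a list of dicts, best first, with "confidence" (0 to 1); they miss things now and then, are a little off and sometimes report something else, mostly with a low value. They report only what shows in the picture. A call takes as long as a camera call.
- viewer.silhouettes(name, camera): "mask" (400x640 bool, what is visible of it).
- viewer.pinpoint(name, camera): "at" ([x, y, z] in mm, in the coordinates of the camera as it stood for that picture, good to about 4 mm: a listed point, or the origin of a listed thing).
The state is a dict: "t": time; "joints": joint angles; "joint_velocities": joint speeds; "joint_torque": joint torques, N m; "tcp_pos": TCP position; "tcp_rot": TCP orientation; "contact_force": force on the tool from outside, world axes, zero at the start; "wrist_torque": the same for the moment, N m; "grip_width": opening from 0.0 (shut) to 1.0 (fully open).
Only numpy, scipy, OpenCV 4.12 (cv2) and the standard library are available. Lean on these libraries where they do the work, as an engineer would, in place of code of your own. Each camera call takes 0.05 s, during which the arm holds its last target.

## Working session

There is one attempt and no reset: what is moved stays moved. The work goes in short steps, each a Python script; the robot and the scene stay as the last script left them, time stands still between calls to the robot, and variables do not carry over. Pictures are saved under pics/ and viewed, and the job is handed in when it is done.

```bash
ls; mkdir -p pics
python3 - <<'E'
from cell import robot, grip, kin, viewer
import cv2, numpy as np
print(robot.observe())
for c in ["scene","top","wrist"]:
    im=viewer.read_camera(c); cv2.imwrite(f"pics/a_{c}.png",im[:,:,::-1])
    ci=viewer.camera_info(c); R=np.array(ci["R"]);t=np.array(ci["t"])
    print(c,ci["camera_matrix"],"pos",-R.T@t)
    for n in ["collar_grip","barrel","cover_handle","case","weight","loupe"]:
        for d in viewer.pinpoint(n,c)[:2]:
            print(n,round(d["confidence"],2),np.round(R.T@(np.array(d["at"])-t),1))
E
```

```text
pics
{'t': 0.0, 'joints': array([-1.28201112,  0.4683778 , -0.01159078,  1.60359378,  0.00602302,
        1.07142722, -0.05630407]), 'joint_velocities': array([ 0.00047792, -0.00099568,  0.00082533,  0.00194105,  0.00100938,
       -0.00147334,  0.00153732]), 'joint_torque': array([-5.98537517e-04, -5.20557082e+01, -1.26115861e-02, -2.43742400e+01,
       -5.66252251e-02,  1.71885139e-02,  1.50581013e-04]), 'tcp_pos': array([211.61673225, 613.97581347, 213.65231615]), 'tcp_rot': array([ 0.25903305,  1.55520691, -0.26181824]), 'contact_force': array([-0.5662877 ,  0.44106975,  0.49590733]), 'wrist_torque': array([ 0.06800548,  0.03139146, -0.00407312]), 'grip_width': 0.9993415511010506}
scene [[428.78638112   0.         316.36458435]
 [  0.         428.78638112 202.68970997]
 [  0.           0.           1.        ]] pos [1035.22925644  195.39961064  844.24812971]
collar_grip 0.57 [518.9 191.8 121.9]
cover_handle 0.8 [503.1  94.5 144.8]
case 0.92 [597.4  84.   -0.6]
case 0.64 [640.4 243.1   4.2]
loupe 0.79 [638.7 -55.7 162.6]
top [[403.7346777    0.         322.28733469]
 [  0.         403.7346777  201.996196  ]
 [  0.           0.           1.        ]] pos [436.70050555  26.9463868  898.86174492]
collar_grip 0.91 [523.6 187.3 123.7]
collar_grip 0.49 [591.9 312.9  -3.2]
cover_handle 0.63 [502.6  93.  147.5]
case 0.59 [595.7  75.   -2.1]
weight 0.76 [534.  -42.5 166.8]
loupe 0.9 [639.6 -55.  164.6]
loupe 0.74 [533.6 -39.7 162.4]
wrist [[309.70691629   0.         319.95653103]
 [  0.         309.70691629 199.83005021]
 [  0.           0.           1.        ]] pos [144.66587214 638.50129997 386.64920108]
```

View pics/a_scene.png

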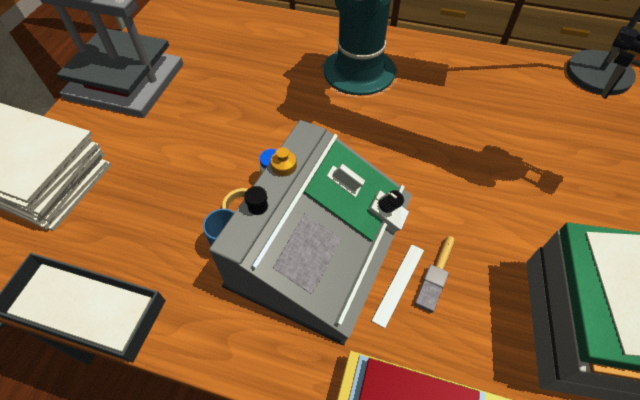

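View pics/a_top.png

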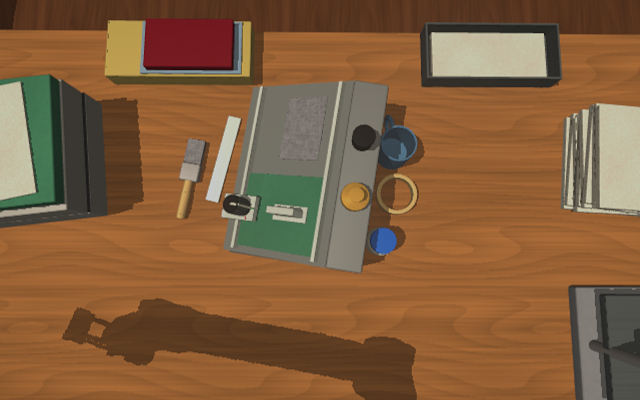

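View pics/a_wrist.png

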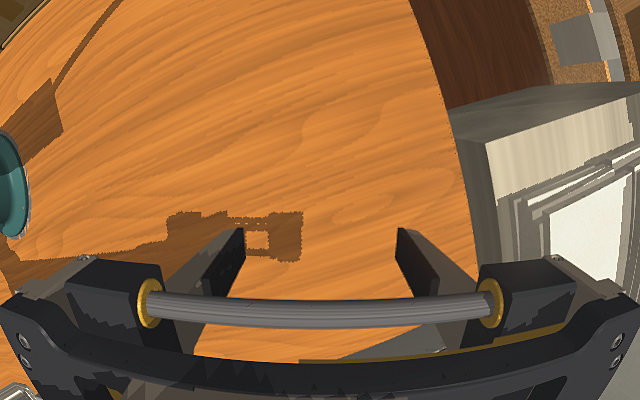

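The top view shows the collar at about px (238,205), the handle at (288,213), and rails about 10.7° off world x. The collar-to-handle vector agrees with that. Next I'll check IK and hover over the collar.

```bash
cat > h.py <<'E'
from cell import robot, grip, kin, viewer
import cv2, numpy as np
from scipy.spatial.transform import Rotation as Rn
A=np.radians(28)
def frame(yaw=10.7):
    a=np.radians(yaw)
    xc=np.array([-np.sin(a),-np.cos(a),0]); yc=np.array([np.cos(a),-np.sin(a),0]); z=np.array([0,0,1.])
    return np.cos(A)*xc+np.sin(A)*z, yc, np.cos(A)*z-np.sin(A)*xc
u,v,n=frame()
def rot(phi):  # jaw dir at angle phi (rad, CCW seen from outside) from v ; tool x=-n
    jaw=np.cos(phi)*v+np.sin(phi)*np.cross(n,v)
    x=-n
    return Rn.from_matrix(np.column_stack([x,jaw,np.cross(x,jaw)])).as_rotvec()
def see(c,names):
    ci=viewer.camera_info(c); im=viewer.read_camera(c); R=np.array(ci["R"]);t=np.array(ci["t"])
    for nm in names:
        for d in viewer.pinpoint(nm,c)[:2]:
            print(c,nm,round(d["confidence"],2),np.round(R.T@(np.array(d["at"])-t),1))
    return im,ci
def st(m=""):
    o=robot.observe(); print(m,"t",round(o["t"],2),"tcp",np.round(o["tcp_pos"],1),"F",np.round(o["contact_force"],1),"M",np.round(o["wrist_torque"],2),"g",round(o["grip_width"],3))
    return o
E
python3 - <<'E'
from h import *
C=np.array([521,189.5,123]);H=np.array([503,94,146.])
for d in range(-180,181,20):
    r=rot(np.radians(d))
    o=[]
    for p in (C-19*n,C+100*n,H-19*n,H-19*n+165*v,H+80*n+165*v):
        q=kin.ik(p,r); o.append(None if q is None else np.round(q,2).tolist())
    print(d,[x is not None for x in o],o[0],o[3])
E
```

```text
-180 [True, True, True, True, True] [-0.5, 0.63, -0.13, 1.72, 0.44, 1.21, 2.09] [-0.31, 0.71, -0.05, 1.49, 0.47, 1.24, 2.38]
-160 [True, True, True, True, True] [-0.45, 0.64, -0.21, 1.71, 0.48, 1.22, 2.4] [-0.26, 0.72, -0.12, 1.48, 0.52, 1.26, 2.7]
-140 [True, True, True, True, True] [-0.39, 0.65, -0.29, 1.71, 0.52, 1.24, 2.72] [-1.03, 1.16, 1.33, 1.54, -0.65, 1.28, -2.34]
-120 [True, True, True, True, True] [-1.39, 1.12, 1.33, 1.78, -0.64, 1.27, -2.17] [-1.03, 1.16, 1.33, 1.54, -0.65, 1.28, -1.99]
-100 [True, True, True, True, True] [-1.39, 1.12, 1.33, 1.78, -0.64, 1.27, -1.82] [-1.03, 1.16, 1.33, 1.54, -0.65, 1.28, -1.64]
-80 [True, True, True, True, True] [-1.11, 0.73, 0.73, 1.76, -0.08, 1.1, -1.98] [-0.83, 0.84, 0.79, 1.53, -0.12, 1.14, -1.7]
-60 [True, True, True, True, True] [-1.07, 0.71, 0.68, 1.76, -0.04, 1.1, -1.67] [-0.76, 0.8, 0.67, 1.52, -0.01, 1.14, -1.43]
-40 [True, True, True, True, True] [-1.02, 0.69, 0.6, 1.76, 0.01, 1.1, -1.37] [-0.76, 0.8, 0.67, 1.52, -0.02, 1.14, -1.08]
-20 [True, True, True, True, True] [-1.0, 0.68, 0.56, 1.75, 0.04, 1.1, -1.04] [-0.78, 0.81, 0.7
[... 546 characters left out ...]
 True] [-0.74, 0.63, 0.19, 1.74, 0.26, 1.14, 0.5] [-0.49, 0.72, 0.24, 1.5, 0.29, 1.18, 0.77]
100 [True, True, True, True, True] [-0.7, 0.62, 0.13, 1.73, 0.3, 1.15, 0.82] [-0.48, 0.72, 0.22, 1.5, 0.31, 1.19, 1.11]
120 [True, True, True, True, True] [-0.66, 0.62, 0.08, 1.73, 0.32, 1.16, 1.14] [-0.45, 0.72, 0.17, 1.5, 0.34, 1.2, 1.44]
140 [True, True, True, True, True] [-0.61, 0.62, 0.02, 1.73, 0.36, 1.17, 1.46] [-0.4, 0.71, 0.1, 1.5, 0.38, 1.21, 1.75]
160 [True, True, True, True, True] [-0.56, 0.62, -0.05, 1.72, 0.4, 1.19, 1.77] [-0.35, 0.71, 0.02, 1.49, 0.43, 1.23, 2.07]
180 [True, True, True, True, True] [-0.5, 0.63, -0.13, 1.72, 0.44, 1.21, 2.09] [-0.31, 0.71, -0.05, 1.49, 0.47, 1.24, 2.38]
```

Run:
```python
from h import *
C=np.array([521,189.5,123])
robot.movep(C+80*n,rot(np.radians(35))); st()
im,ci=see("wrist",["collar_grip","barrel","cover_handle"])
cv2.imwrite("pics/b_wrist.png",im[:,:,::-1])
for c in("top","scene"): 
    im,_=see(c,["collar_grip","barrel","cover_handle"]); cv2.imwrite(f"pics/b_{c}.png",im[:,:,::-1])
```

```text
t 2.85 tcp [527.3 228.2 193.6] F [-0.9 -0.2 -0. ] M [ 0.41 -0.05  0.04] g 1.002
wrist collar_grip 0.79 [522.7 190.6 122.4]
wrist collar_grip 0.24 [598.3  79.8   4.8]
wrist cover_handle 0.77 [511.2  89.8 148.9]
top collar_grip 0.84 [523.9 188.7 122.9]
top cover_handle 0.71 [505.1  91.8 144.7]
scene collar_grip 0.7 [521.6 192.7 122.5]
scene cover_handle 0.92 [505.5  92.2 149.4]
```

View pics/b_wrist.png

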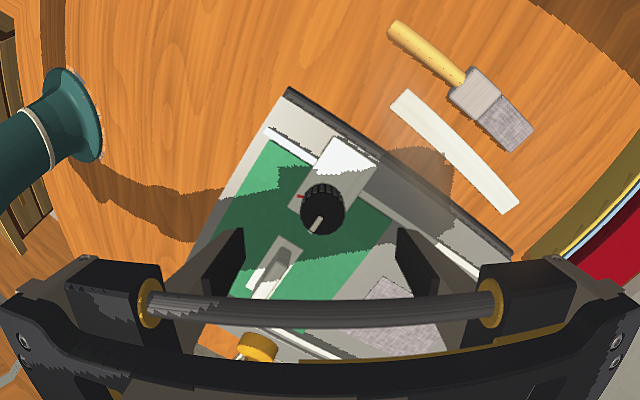

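The collar at (322,208) has its index line pointing up-slope, and the red mark is clockwise of it, so the turn direction is right. The three cameras agree within 2 mm. I'll descend and grip now.

Run:
```python
from h import *
C=np.array([522.4,190.3,122.7])
r=rot(np.radians(35))
grip(0.75,30)
robot.servo_line(C+20*n,120,r); st()
robot.servo_line(C-18*n,60); st("down")
im,_=see("wrist",["collar_grip"]); cv2.imwrite("pics/c_wrist.png",im[:,:,::-1])
```

```text
t 4.62 tcp [524.5 199.9 140.7] F [-0.7  0.1 -0.5] M [ 0.39 -0.08 -0.07] g 0.748
down t 5.4 tcp [521.  182.2 106.9] F [ 0.7 -0.7 -0.7] M [ 0.4  -0.01  0.02] g 0.75
wrist collar_grip 0.92 [523.9 188.9 125.4]
```

View pics/c_wrist.png

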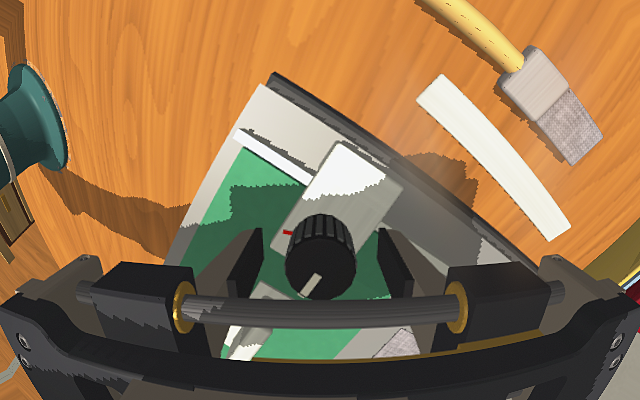

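The collar is centred between the fingers (285–357 within 263–378). Gripping and pulling.

Run:
```python
from h import *
grip(0.2,40); o=st("grip")
p0=np.array(o["tcp_pos"])
robot.hold(0.2);p0=np.array(robot.observe()["tcp_pos"]);r0=robot.observe()["tcp_rot"]
np.save("p0.npy",p0)
robot.servo_line(p0+12*n,40); o=st("12"); print("axial F",o["contact_force"]@n)
robot.servo_line(p0+20.5*n,30); o=st("20.5"); print("axial F",o["contact_force"]@n,(o["tcp_pos"]-p0)@n)
im,_=see("wrist",["collar_grip"]); cv2.imwrite("pics/d_wrist.png",im[:,:,::-1])
im,_=see("scene",[]); cv2.imwrite("pics/d_scene.png",cv2.resize(im[140:260,310:470],None,fx=5,fy=5)[:,:,::-1])
```

```text
grip t 6.1 tcp [521.3 182.3 106.8] F [ 1.5  0.5 -1.2] M [ 0.66 -0.5   0.26] g 0.386
12 t 6.75 tcp [522.1 187.6 117.2] F [ 2.9 -1.5 -8.8] M [ 1.1  -1.07  0.39] g 0.387
axial F -8.22000699449801
20.5 t 7.18 tcp [522.8 191.6 124.8] F [  2.3  -2.6 -11.2] M [ 1.26 -1.    0.41] g 0.383
axial F -10.849462117283883 20.34915555837486
wrist collar_grip 0.75 [526.7 200.7 139.3]
```

View pics/d_wrist.png

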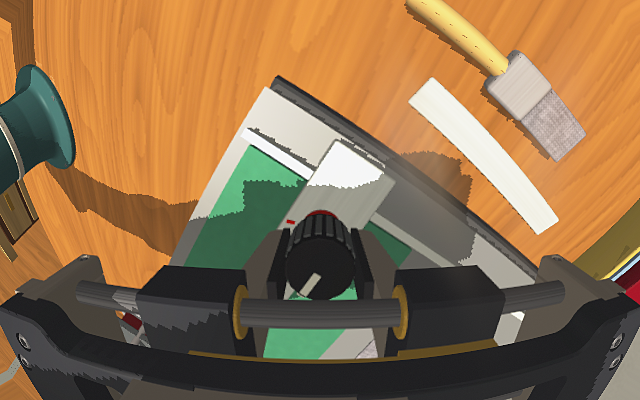

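View pics/d_scene.png

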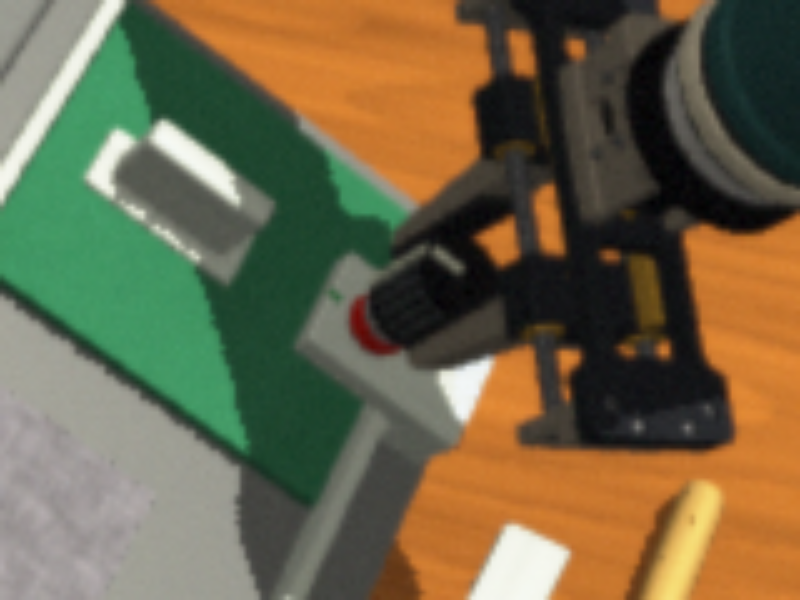

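Red band is visible and the axial force (10.8 N) fits about 20 mm out. I'll turn clockwise, starting with a small test step for timing.

Run:
```python
from h import *
p0=np.load("p0.npy"); P=p0+20.5*n
robot.servo_line(P,30,rot(np.radians(30))); o=st("5deg"); print(np.round(o["joints"],2))
for d in (15,0,-15,-30,-38):
    robot.servo_line(P,30,rot(np.radians(d))); o=st(d); print(np.round(o["joints"],2),"ax",round(o["contact_force"]@n,1), "out",round((o["tcp_pos"]-p0)@n,1))
im,_=see("wrist",["collar_grip"]); cv2.imwrite("pics/e_wrist.png",im[:,:,::-1])
im,_=see("scene",[]); cv2.imwrite("pics/e_scene.png",cv2.resize(im[140:260,310:470],None,fx=5,fy=5)[:,:,::-1])
```

```text
5deg t 7.58 tcp [522.8 191.6 124.7] F [  2.   -3.1 -12.2] M [ 1.29 -0.97  0.4 ] g 0.383
[-0.9   0.64  0.4   1.72  0.14  1.16 -0.27]
15 t 7.99 tcp [523.1 191.8 124.9] F [  3.   -2.9 -12. ] M [ 1.14 -1.16  0.42] g 0.383
[-0.94  0.65  0.47  1.72  0.1   1.16 -0.49] ax -11.7 out 20.5
0 t 8.4 tcp [523.3 191.7 124.9] F [  3.2  -1.9 -12.6] M [ 1.19 -1.39  0.62] g 0.384
[-0.99  0.66  0.53  1.72  0.06  1.15 -0.71] ax -11.7 out 20.6
-15 t 8.81 tcp [523.6 191.8 125. ] F [  4.4  -4.1 -11.1] M [ 1.12 -1.5   0.71] g 0.386
[-1.03  0.68  0.6   1.72  0.02  1.15 -0.94] ax -11.4 out 20.7
-30 t 9.22 tcp [523.7 191.7 125.1] F [  5.   -3.9 -12.4] M [ 1.09 -1.54  0.76] g 0.386
[-1.08  0.7   0.67  1.73 -0.03  1.15 -1.15] ax -12.3 out 20.7
-38 t 9.51 tcp [523.8 191.6 125.1] F [  5.5  -3.2 -12.1] M [ 0.98 -1.55  0.79] g 0.384
[-1.1   0.71  0.71  1.73 -0.06  1.15 -1.27] ax -11.7 out 20.7
wrist collar_grip 0.69 [528.2 199.1 140.1]
```

View pics/e_wrist.png

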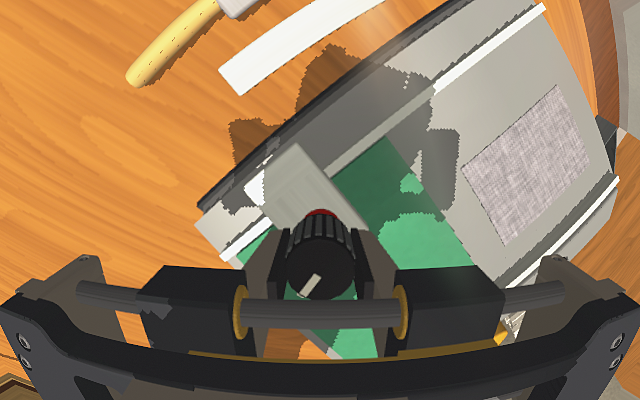

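View pics/e_scene.png

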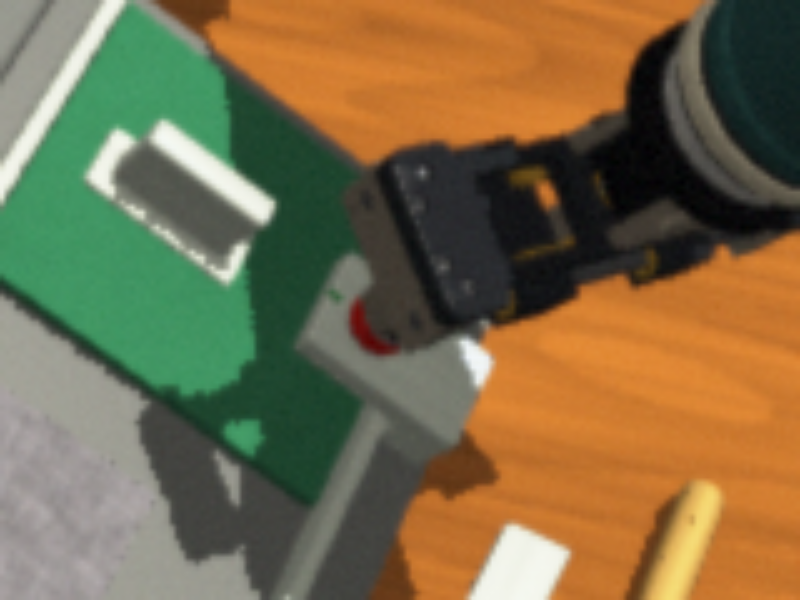

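The index line kept its place between the fingers, so the collar has turned about 1.27 rad. Lowering onto the ledge and releasing.

Run:
```python
from h import *
p0=np.load("p0.npy")
r=rot(np.radians(-38))
for d in (16,14):
    robot.servo_line(p0+d*n,30,r); o=st(d); print("ax",round(o["contact_force"]@n,1), "out",round((o["tcp_pos"]-p0)@n,1))
grip(0.75); o=st("open")
im,_=see("wrist",["collar_grip"]); cv2.imwrite("pics/f_wrist.png",im[:,:,::-1])
robot.servo_line(np.array(o["tcp_pos"])+80*n,200,r); st("up")
for c in("wrist","scene","top"):
    im,_=see(c,["collar_grip","cover_handle"])
    if c=="wrist": cv2.imwrite("pics/f2_wrist.png",im[:,:,::-1])
    if c=="scene": cv2.imwrite("pics/f_scene.png",cv2.resize(im[140:260,310:470],None,fx=5,fy=5)[:,:,::-1])
```

```text
16 t 9.96 tcp [523.4 189.6 121.2] F [  4.8  -3.2 -11.6] M [ 0.94 -1.57  0.8 ] g 0.383
ax -11.3 out 16.3
14 t 10.21 tcp [523.4 188.7 119.6] F [ 5.1 -2.9 -9.9] M [ 0.94 -1.52  0.72] g 0.385
ax -9.6 out 14.5
open t 10.86 tcp [522.4 188.8 119.2] F [-0.2 -0.1 -1.2] M [ 0.4   0.03 -0.04] g 0.752
wrist collar_grip 0.79 [529.5 196.1 134.3]
up t 11.51 tcp [528.8 225.2 189.2] F [-0.1 -0.4 -0. ] M [ 0.42  0.04 -0.02] g 0.747
wrist collar_grip 0.83 [527.2 198.3 136.1]
wrist cover_handle 0.71 [513.   89.4 148.8]
scene collar_grip 0.82 [518.9 196.5 136.3]
scene cover_handle 0.87 [502.4  92.4 147. ]
scene cover_handle 0.69 [636.  245.8  -1.7]
top collar_grip 0.7 [524.3 193.3 133.1]
top collar_grip 0.67 [513.9 164.2  75.8]
top cover_handle 0.8 [508.5  93.5 145.5]
```

View pics/f2_wrist.png

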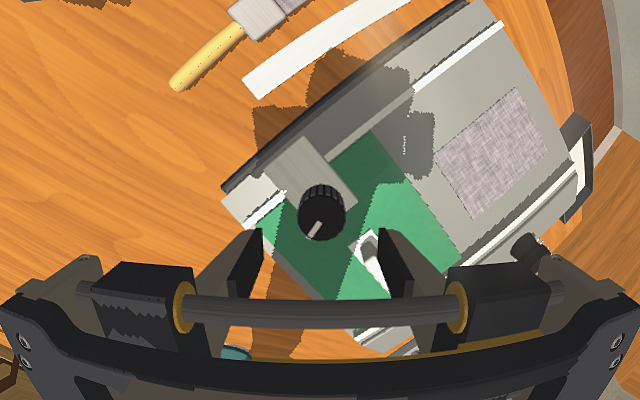

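View pics/f_scene.png

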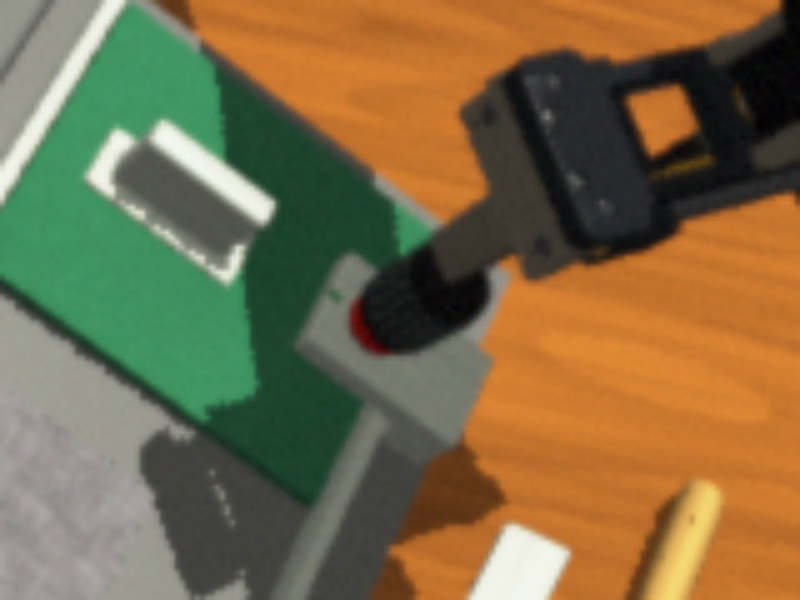

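Collar is parked: its point stands about 13 mm further out, the red band shows, and the index line points near the red mark. Moving over the handle.

Run:
```python
from h import *
H=np.array([505,94,148.])
robot.movep(H+90*n,rot(0)); st()
im,_=see("wrist",["cover_handle","collar_grip"]); cv2.imwrite("pics/g_wrist.png",im[:,:,::-1])
see("scene",["cover_handle"])
```

```text
t 12.62 tcp [513.  136.2 227.4] F [-0.1 -0.4  0.6] M [ 0.46 -0.01 -0.03] g 0.751
wrist cover_handle 0.91 [509.7  90.1 150. ]
wrist cover_handle 0.16 [534.1 -37.3 166.8]
wrist collar_grip 0.93 [527.5 196.4 135. ]
scene cover_handle 0.85 [507.   94.7 148.8]
```

View pics/g_wrist.png

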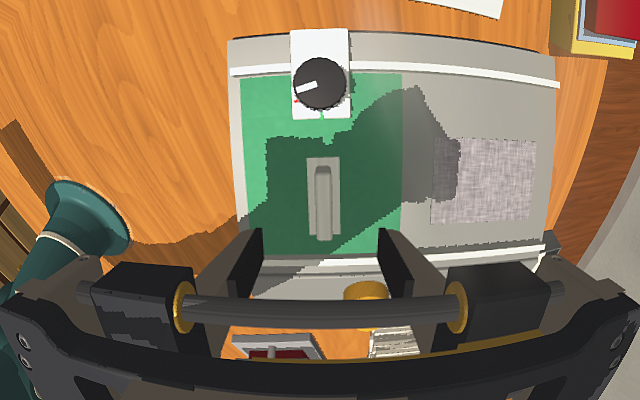

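The index line now points left at px (300,90), about 75° clockwise of up-slope. The fin at x≈323 is centred between the fingers and square to them. Descending, gripping and sliding.

Run:
```python
from h import *
H=np.array([506,93.5,148.]); r=rot(0)
robot.servo_line(H+25*n,150,r)
robot.servo_line(H-15*n,60,r); st("down")
grip(0.05,25); o=st("grip")
im,_=see("wrist",["cover_handle"]); cv2.imwrite("pics/h_wrist.png",im[:,:,::-1])
if o["grip_width"]>0.1 and o["grip_width"]<0.2:
    p=np.array(o["tcp_pos"]); np.save("p1.npy",p)
    robot.servo_line(p+15*v,60,r); o=st("15"); print("Fu,v,n",[round(o["contact_force"]@k,1) for k in(u,v,n)])
```

```text
down t 14.27 tcp [504.9  86.7 134.8] F [-0.2  0.3  0.3] M [ 0.38 -0.02 -0.02] g 0.748
grip t 15.13 tcp [506.7  86.2 134.8] F [ 4.4 -2.  -4.2] M [ 0.35 -1.23  1.04] g 0.154
wrist cover_handle 0.93 [510.9  90.7 149.8]
15 t 15.67 tcp [522.8  83.7 134.8] F [ 2.2  1.5 -1.4] M [ 0.66 -0.59  0.66] g 0.152
Fu,v,n [np.float64(-2.4), np.float64(1.9), np.float64(-0.3)]
```

View pics/h_wrist.png

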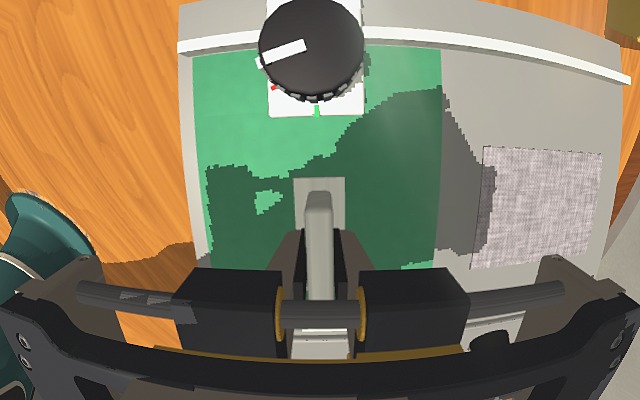

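The fin is held and the cover moves freely. Continuing in steps, watching the side force.

Run:
```python
from h import *
p=np.load("p1.npy"); r=rot(0)
for d in (60,110,155,160,163,165,167):
    robot.servo_line(p+d*v,90 if d<156 else 20,r); o=st(d); f=[round(float(o["contact_force"]@k),1) for k in(u,v,n)]; print("F u,v,n",f,"moved",round((o["tcp_pos"]-p)@v,1))
    if abs(f[0])>20 or abs(f[1])>15: break
im,_=see("scene",["cover_handle","collar_grip"]); cv2.imwrite("pics/i_scene.png",im[:,:,::-1])
```

```text
60 t 16.32 tcp [567.5  76.6 134.8] F [ 2.3  4.9 -0.1] M [ 1.17 -0.71  0.63] g 0.153
F u,v,n [-4.7, 1.4, 2.3] moved 61.6
110 t 17.02 tcp [616.8  68.9 134.8] F [3.2 7.7 1.2] M [ 1.66 -0.69  0.64] g 0.155
F u,v,n [-6.6, 1.7, 4.9] moved 111.4
155 t 17.68 tcp [661.3  61.9 134.8] F [4.  9.9 1.9] M [ 1.85 -0.75  0.66] g 0.15
F u,v,n [-8.4, 2.1, 6.6] moved 156.4
160 t 18.07 tcp [665.2  61.2 134.8] F [1.1 9.  4.4] M [ 1.85 -0.32  0.33] g 0.151
F u,v,n [-5.9, -0.6, 8.1] moved 160.4
163 t 18.38 tcp [668.1  60.8 134.8] F [1.3 9.5 4.1] M [ 1.85 -0.26  0.39] g 0.152
F u,v,n [-6.5, -0.5, 8.1] moved 163.3
165 t 18.62 tcp [669.8  60.5 134.8] F [-0.8  9.9  4.1] M [ 1.86 -0.07  0.29] g 0.149
F u,v,n [-6.6, -2.6, 8.1] moved 165.0
167 t 18.88 tcp [669.7  60.5 134.8] F [-6.4 12.   8.7] M [ 1.85  1.1  -0.41] g 0.156
F u,v,n [-5.3, -8.6, 12.7] moved 165.0
scene cover_handle 0.93 [667.5  69.  148.4]
```

View pics/i_scene.png

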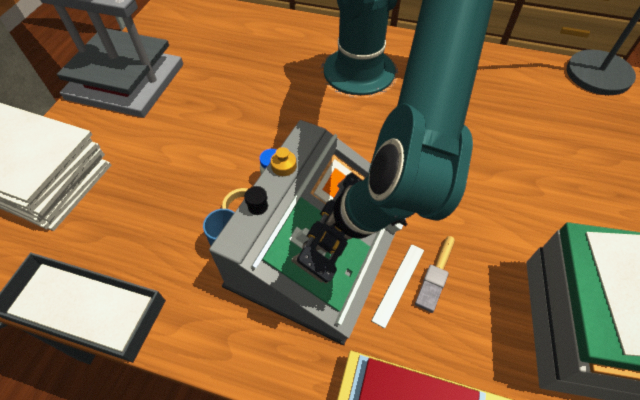

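Stop reached: 165.0 mm of travel, with the force rising at the end. Releasing and retreating.

Run:
```python
from h import *
r=rot(0)
p=np.array(robot.observe()["tcp_pos"])
robot.servo_line(p-1.5*v*0+0*n,20,r)
grip(0.6); o=st("open")
robot.servo_line(np.array(o["tcp_pos"])+110*n,150,r); st("up")
for c in("wrist","scene","top"):
    im,_=see(c,["cover_handle","collar_grip"]); cv2.imwrite(f"pics/j_{c}.png",im[:,:,::-1])
```

```text
open t 20.19 tcp [669.7  60.6 134.8] F [ 0.2 -0.2  0.2] M [ 0.37  0.03 -0.01] g 0.6
up t 21.07 tcp [678.8 110.7 231.1] F [-1.  -0.1 -0.3] M [ 0.39 -0.01 -0.02] g 0.602
wrist cover_handle 0.71 [672.6  65.6 149.2]
wrist collar_grip 0.64 [526.2 196.7 136.5]
scene cover_handle 0.66 [667.4  69.2 148.3]
top cover_handle 0.6 [664.2  63.8 145.1]
top collar_grip 0.61 [524.8 195.9 132.9]
```

View pics/j_wrist.png

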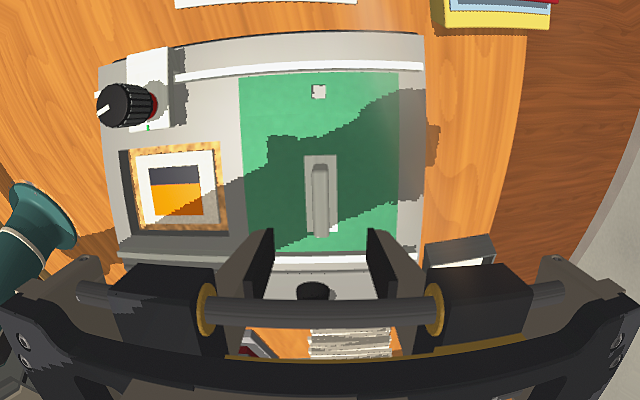

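View pics/j_scene.png

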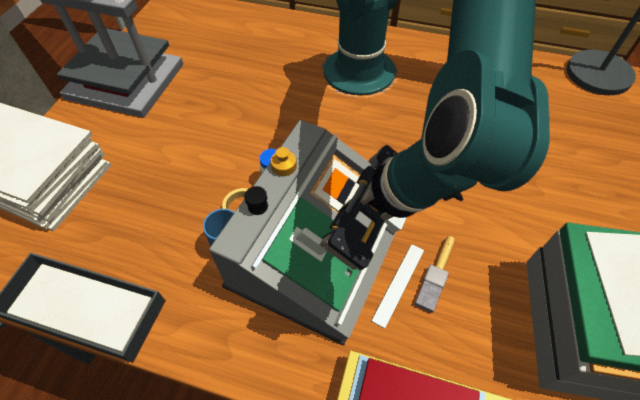

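View pics/j_top.png

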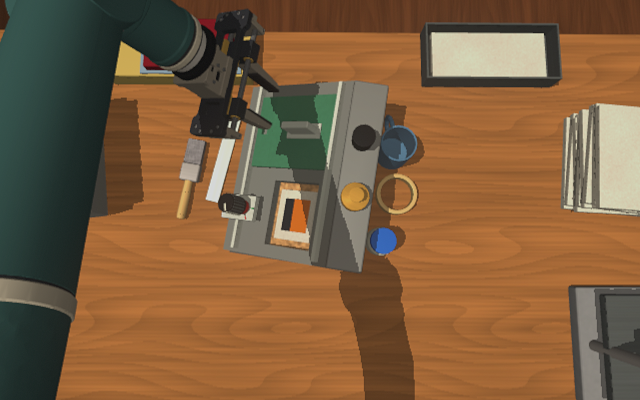

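The cover is fully open, and the collar is still out, with its red band at px (152,105) in the wrist view. The other items sit where they were, and the gripper is clear.

Run:
```python
from h import *
robot.hold(0.2); st(); print(robot.job_done())
```

```text
t 21.73 tcp [679.3 111.3 231.9] F [ 0.8 -0.2  0.1] M [ 0.33 -0.06  0.02] g 0.597
the job is handed in; nothing more can be done
None
```

The collar is parked, the green cover is open to its stop, and the job was handed in at about 22 s of the 43 s allowed. The hand-in reported no verdict.

- **Collar:** I pulled it out about 20.5 mm, turned it about 1.27 rad clockwise, lowered it to about 14.5 mm and let go. In the last pictures its red band still shows and its point stands roughly 13–15 mm further out than at home. The wrist and top cameras agree on this within their error.
- **Cover:** I slid it by its handle until the force rose at 165.0 mm of travel. The handle is still there in the last pictures.
- **Surroundings:** By eye, the paperweight, loupe, tape, glue jar and mug have not moved. The rule and brush also look unmoved, though the gripper hid part of the rule in the last top view. The gripper is well clear, with no contact force.
- **Disagreements:** The wrist camera put the handle about 5 mm away from the other cameras before the grasp, which the jaw opening covered. In the last picture the scene camera did not report the collar because the arm hid it. While sliding, the side force rose to about 8 N and the force out of the slope to about 13 N, probably from a small error in my estimate of the rail direction.

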